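# Close and bolt the leaf jig

### The job

Close the hinged leaf of the drilling jig down on the blank, then lock it with the jig's barrel bolt: lift the red-knobbed handle up out of the open notch, slide the bolt over the lip of the leaf, feel for the brass plate's locking notch and turn the handle right down into it, and let go. Feel for the notch gently - never force the handle down against the brass plate - and leave the things standing round the jig where they are.

Things in the scene. Friction and masses are not known exactly. Their poses are not given: they have to be found in the camera images.
- jig: Drilling jig screwed to the worktop: dark steel base plate 96 x 250 x 12 mm; origin at the centre of its underside, z up. Hinged steel leaf towards its -y end, bolt barrel (grey, 26 mm wide in x, y 28 to 104 mm, 51 mm high) at its +y end, brass notch plate on the barrel's -x side. The jig's x and y below mean this frame.
- leaf (a joint): Hinge angle of the leaf (rad): 0 closed flat, 1.57 upright, opening up and over towards the jig's -y. The hinge is stiff (0.12 N m): the leaf stays where it is left. Over the last 0.045 rad a spring plunger presses on the blank (about 5 N at the lip to hold it flat), so a leaf pressed down and let go rests up to 0.05 open until the bolt draws it flat.
- leaf_hinge (a point): Middle of the leaf's hinge axis, at x 0, y -100, z 32 mm of the jig; the axis runs along the jig's x and this frame is parallel to the jig's. The leaf is 56 mm wide, 8 mm thick, 116 mm long from here; the last 20 mm are a 24 mm wide lip that ends in a ramp. The leaf's top face lies 2 mm above the axis when closed.
- leaf_end (a point): Point on the middle of the leaf's top (outer) face, 90 mm from the hinge axis: the place to push the leaf shut. Closed it lies at x 0, y -10, z 34 mm of the jig. Its y points along the leaf away from the hinge, its z out of the top face. The plunger's housing (17 mm across, 18 mm high) stands on the same face, 55 mm from the hinge.
- bolt (a joint): Stroke of the bolt (m): 0 drawn back with the handle in the open notch, growing as it slides towards the jig's -y; end stop 0.040. The rod is 12 mm thick with a round nose; it meets the lip's ramp at about 0.010 and has drawn the leaf flat by 0.020. Friction 2 N, 4 to 8 N while it draws the leaf down.
- handle_turn (a joint): Angle of the handle about the bolt axis (rad): 0 level towards the jig's -x, fully down in a notch; 1.57 straight up; stop 1.6. Above 0.95 the bolt slides freely between the notches. It is stiff (0.03 N m), stays where it is left and has to be pressed down into its notch.
- bolt_axis (a point): Point on the bolt's axis where the handle stem sits at stroke 0: x 0, y 80, z 40 mm of the jig; fixed to the jig, frame parallel to it. The bolt slides along -y from here.
- handle: Handle: red ball knob 16 mm across on a 6 x 6 mm steel stem; origin at the ball's centre, 46 mm from the bolt axis. In the jig frame it lies at x = -46 cos(angle), y = 80 - stroke, z = 40 + 46 sin(angle) mm. The ball can be pinched from above with a finger on its +y and -y sides, and turns between them when carried round.
- notch_range (a point): Mean place of the locking notch in the upright brass plate, at its top; x -16, y 52, z 52 mm of the jig. The plate (x -10 to -20 mm, screws to -22, top z 56) was adjusted for this blank: its notch, 8 mm wide for the 6 mm stem, is centred anywhere from 21 to 35 mm of stroke; no reading tells where. Frame parallel to the jig's.
- plate_edge (a point): Point on the bevelled top of the same plate, x -13, y 52, z 52 mm of the jig, frame parallel to it. Off the notch the stem comes to lie on this bevel at a handle angle of about 0.92 rad; at the notch it goes down to 0. The bevel bears 1.6 times what presses straight down on the knob (2.6 times a push square to the stem): over 35 N on it is forcing.
- die_block: Beech block with six metal press punches, 42 x 124 x 44 mm, standing loose behind the jig; not to be disturbed. Origin at the centre of its underside.
- loupe: Black eye loupe, 36 mm across, 30 mm high, standing loose behind the jig; not to be disturbed. Origin at the centre of its underside.
- putty: Green piece of cleaning putty, 22 x 30 x 12 mm, standing loose behind the jig; not to be disturbed. Origin at the centre of its underside.
- pot_white: White screw-top parts pot, 42 mm across, 20 mm high, standing loose behind the jig; not to be disturbed. Origin at the centre of its underside.
- pot_brass: Yellow parts pot with a dark lid, 42 mm across, 20 mm high, standing loose behind the jig; not to be disturbed. Origin at the centre of its underside.
- dust_dome: Pale round dust cover with a black knob, 69 mm across, 42 mm high, standing loose behind the jig; not to be disturbed. Origin at the centre of its underside.

How it is judged:
By the outcome, as a careful person would: the job done as asked, in the order asked, and still so for the second after the job is handed in, with the robot touching nothing.
It also fails if it takes over 72 s, if anything falls off the work surface, if the arm or the gripper's body presses on something with over 40 N, if the wrist force passes 120 N, or if a joint passes its speed limit or range.

### The arm

A 6-joint arm with a two-finger parallel gripper is mounted at the origin on a cart in front of the work surface, level with it; the furniture and walls round the work are solid. World frame = base frame: x ahead of the robot, y to its left, z up, the work surface at z = 0. Lengths are in m, angles in rad, forces in N, time in s.
With the tool pointing down it reaches from about 0.35 to 0.975 m from the base axis. Payload 4.9 kg.
Tool frame: the origin (TCP) lies on the front face of the gripper's body, between the roots of the fingers; the fingertips stand ctrl.finger_overhang ahead of it and the grasp point (between the pads) lies 54 mm ahead of it (ctrl.finger_overhang is the distance from the TCP to the fingertips, in m); z points along the fingers, y is the line along which they close (so a half turn about z gives the same grasp; the last joint's range is limited). The gripper opens to 85 mm and grips with 20 to 120 N. Pads are 22 mm wide; open, the fingers measure 114 mm over their backs; the gripper's body (76 mm by 85 mm) begins 54 mm behind the grasp point. The pads swing forward as they close: fully open they stand 13 mm farther back than shut.
Start: joints at [1.113, 0.053, 1.613, -0, 1.476, -0.119], TCP at [0.208, 0.589, 0.304] pointing down, gripper open.
Joint ranges: [-3.01, 3.01], [-1.01, 2.22], [0.06, 2.58], [-1.02, 4.17], [0.09, 2.62], [-3.14, 3.14]. Speed limits (rad/s): [2.57, 2.57, 3.14, 3.14, 3.14, 3.14].

### API

Orientations are given as a rotation vector (axis times angle).
In Python, from station import ctrl, vision gives the robot as it stands. The module is installed in compiled form; this text tells all that it offers.
- The arm moves only by the tool drive_tool, never from a script. Its argument "rows" is a list of rows, each a list of 2 entries, a list of its own where there are three numbers: the shift along the tool's x, y, z in m, then the turn about the tool's z in rad. A call has 1 to 10 rows; each row shifts and turns the commanded pose from where the row before left it, along the tool's axes as they then stand; what a row does not reach is not made up. A row lasts 1/10 s, in which the tool goes at most 50 mm and 8.59 degrees, less where a joint would pass 70% of its speed; a pose out of reach is approached as far as the arm can. A call with a gripper value outside its range is refused whole. "jaw" is the closure, from 0 (fully open) to 1 (shut), set as the call begins (left out, the last holds). The fingers move at their own pace and stop on an object; "grip_force" is the grip in N (left out, the last holds). Time passes only in rows, so rows that do not move let the fingers close. It gives the time, the measured TCP pose, the force, the opening and the grip force at its end, in the units of the state.
- ctrl.get_obs(): the state, without advancing time (a new reading comes with each control period).
- vision.get_image(name): name is "scene" or "top" or "wrist"; returns a dict with "image" (384x512x3 uint8, blue, green, red), "vertical_fov" (degrees; the focal length in pixels is half the picture's height over the tangent of half this angle, whatever the lens; pixels are square), "cx", "cy" (the principal point, pixels), "R" (3x3) and "t" (3): a world point X has camera coordinates R X + t. Camera axes: x right, y down, z forward; pixel columns grow to the right and rows downward; lengths in m; the calibration is good to about 2 mm. A picture is of the moment at which its call begins. There is no depth.
- ctrl.finish_job(): hands the job in; it is judged then, once.
The state is a dict: "t": time; "q": joint angles; "dq": joint speeds; "effort": joint torques, N m; "tool_pos": TCP position; "tool_rot": TCP orientation; "contact_force": force on the tool from outside, world axes, zero at the start; "wrist_torque": the same for the moment, N m; "opening": finger opening in m; "grip_force": force on a finger pad.
Only numpy, scipy, OpenCV 4.12 (cv2) and the standard library are available. Lean on these libraries where they do the work, as an engineer would, in place of code of your own. Each camera call takes 0.05 s, during which the arm holds its last target. There are 200 camera calls.

## Working session

There is one attempt and no reset: what is moved stays moved. The work goes in short steps, Python scripts to look and compute and a tool call to move; the robot and the scene stay as the last step left them, time stands still between calls to the robot, and variables do not carry over. Pictures are saved under pics/ and viewed, at most 10 in all, crops included, and the job is handed in when it is done.

Besides the shell and the picture viewer there is one more tool, called after "Call:" as a command line: name --argument value ..., lists and objects as JSON in quotes. drive_tool: Moves the arm, as the interface text tells. Its arguments: {"type":"object","properties":{"rows":{"type":"array","items":{"type":"array"}},"jaw":{"type":"number"},"grip_force":{"type":"number"}},"required":["rows"]}

```bash
mkdir -p pics; python3 - <<'E'
from station import ctrl, vision
import cv2,pickle
for n in("scene","top"):
    d=vision.get_image(n); cv2.imwrite(f"pics/{n}0.png",d["image"]); pickle.dump(d,open(n+"0.pkl","wb"))
    print(n,d["vertical_fov"],d["cx"],d["cy"],d["R"].tolist(),d["t"])
o=ctrl.get_obs();print(o["t"],o["tool_pos"],o["tool_rot"],o["opening"],ctrl.finger_overhang)
E
```

```text
scene 42.15787542102829 262.87528399949 194.86210418265924 [[-0.632746866572518, -0.7738764593683634, 0.02732450325524879], [-0.3654818734422289, 0.26734891154452795, -0.8915983174508096], [0.6826817728838367, -0.5741426522489357, -0.45200200424416176]] [0.17778805 0.32188435 0.47044972]
top 45.068275137060624 251.21971734155028 190.28716649559794 [[0.004349179926484388, -0.999940657354638, -0.009988313328160903], [-0.9801329058392416, -0.0022819404171338614, -0.19832871612315026], [0.1982941540366017, 0.010652441837771393, -0.9800846667292585]] [-0.20514452  0.54811021  0.82773491]
0.1 [0.20751658 0.58908079 0.30280054] [-5.29516811e-01 -3.09613789e+00  2.74947491e-03] 0.08516353791209798 0.0726
```

View pics/top0.png

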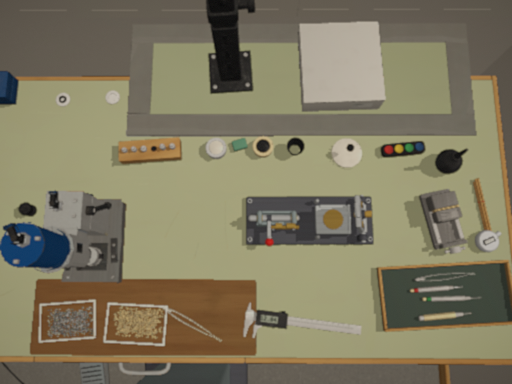

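View pics/scene0.png

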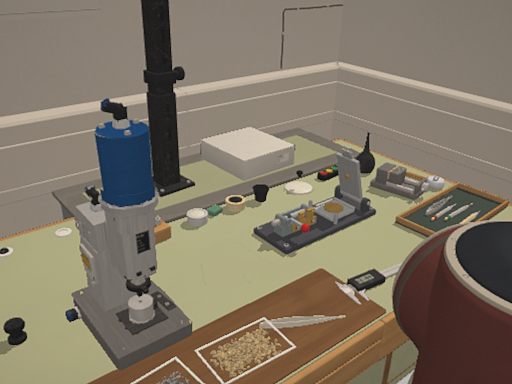

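The top view shows the jig at about (310,221), with jig +y pointing left (world +y) and the red knob at (269,242). The leaf is standing roughly upright near column 360. I'll enlarge this area for the pose.

```bash
python3 - <<'E'
import pickle,cv2
d=pickle.load(open("top0.pkl","rb"));im=d["image"][185:255,235:385]
cv2.imwrite("pics/c1.png",cv2.resize(im,None,fx=5.3,fy=5.3,interpolation=cv2.INTER_CUBIC))
E
```

```text
(no output)
```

View pics/c1.png

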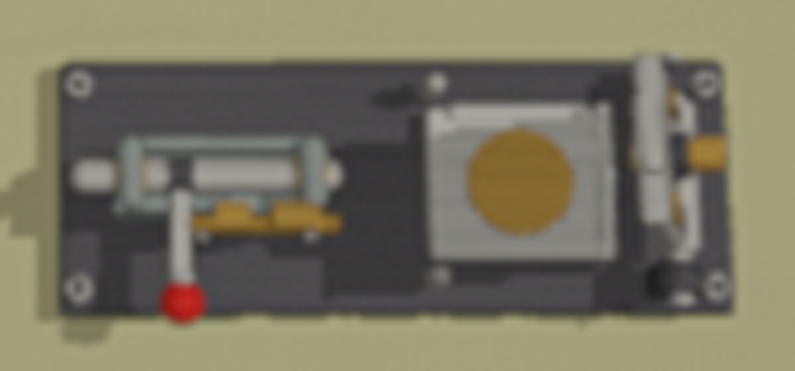

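The crop shows the base plate corners at (62,63), (722,63), (733,313) and (60,315). The knob is at (183,303), and the leaf is upright at about column 652.

```bash
cat > h.py <<'E'
import numpy as np
from scipy.optimize import least_squares
def proj(d,X):
    X=np.atleast_2d(X); c=X@np.array(d["R"]).T+np.ravel(d["t"]); f=192/np.tan(np.radians(d["vertical_fov"])/2)
    return np.c_[d["cx"]+f*c[:,0]/c[:,2], d["cy"]+f*c[:,1]/c[:,2]]
def w(p,X):
    X=np.atleast_2d(X);c,s=np.cos(p[2]),np.sin(p[2])
    return X@np.array([[c,s,0],[-s,c,0],[0,0,1]])+[p[0],p[1],0]
E
python3 - <<'E'
from h import *; import pickle
d=pickle.load(open("top0.pkl","rb"))
px=np.array([(62,63),(722,63),(733,313),(60,315),(183,303)])/5.3+[235,185]-0.4
J=np.array([(48,125,12),(48,-125,12),(-48,-125,12),(-48,125,12),(-46,80,40)])/1e3
r=least_squares(lambda p:(proj(d,w(p,J))-px).ravel(),[.5,-.1,0])
print(r.x,r.fun.reshape(-1,2).round(2))
p=r.x;np.save("p.npy",p)
for X in [(0,-100,32),(0,-10,34),(-46,80,40),(0,52,40)]: print(X,w(p,np.array(X)/1e3))
for a in(1.3,1.57,1.7,1.9): print(a,((proj(d,w(p,[[.028,-.1+.116*np.cos(a)-0*.002,.032+.116*np.sin(a)],[-.012,-.1+.116*np.cos(a),.032+.116*np.sin(a)]]))-[235,185])*5.3).round())
E
```

```text
[ 0.4981714  -0.31682902  0.0036455 ] [[-0.72 -0.53]
 [ 0.52 -0.68]
 [ 0.95  0.61]
 [-0.5   0.25]
 [-0.25  0.21]]
(0, -100, 32) [[ 0.49853595 -0.41682835  0.032     ]]
(0, -10, 34) [[ 0.49820785 -0.32682895  0.034     ]]
(-46, 80, 40) [[ 0.45188007 -0.23699724  0.04      ]]
(0, 52, 40) [[ 0.49798183 -0.26482936  0.04      ]]
1.3 [[651.  42.]
 [657. 166.]]
1.57 [[751.  39.]
 [758. 164.]]
1.7 [[798.  40.]
 [805. 164.]]
1.9 [[863.  43.]
 [871. 166.]]
```

```bash
python3 - <<'E'
from h import *; import pickle
def un(d,u,v,z):
    f=192/np.tan(np.radians(d["vertical_fov"])/2);R=np.array(d["R"]);t=np.ravel(d["t"])
    c=-R.T@t; r=R.T@np.array([(u-d["cx"])/f,(v-d["cy"])/f,1]); return c+r*(z-c[2])/r[2]
T=pickle.load(open("top0.pkl","rb"));S=pickle.load(open("scene0.pkl","rb"))
for u,v in[(65,282),(123,282),(123,198),(45,195),(45,282),(8,72),(375,290)]:print(u,v,un(T,u,v,0).round(3))
for z in(.15,.25,.3,.35,.4):print(z,"blue top center",un(T,35,245,z).round(3),un(S,122,130,z).round(3),"topknob",un(T,12,240,z).round(3),un(S,120,105,z).round(3))
a=1.35
for a in(1.2,1.3,1.4,1.5):
  P=np.load("p.npy");print(a,proj(S,w(P,[[-.012,-.1+.116*np.cos(a),.032+.116*np.sin(a)],[.012,-.1+.116*np.cos(a),.032+.116*np.sin(a)]])).round())
E
```

```text
65 282 [0.376 0.16  0.   ]
123 282 [0.377 0.047 0.   ]
123 198 [0.543 0.057 0.   ]
45 195 [0.549 0.216 0.   ]
45 282 [0.376 0.2   0.   ]
8 72 [0.818 0.32  0.   ]
375 290 [ 0.363 -0.443  0.   ]
0.15 blue top center [0.436 0.154 0.15 ] [ 0.821 -0.07   0.15 ] topknob [0.444 0.194 0.15 ] [ 0.981 -0.14   0.15 ]
0.25 blue top center [0.428 0.107 0.25 ] [0.557 0.044 0.25 ] topknob [0.435 0.141 0.25 ] [ 0.67  -0.006  0.25 ]
0.3 blue top center [0.424 0.083 0.3  ] [0.424 0.101 0.3  ] topknob [0.43  0.114 0.3  ] [0.515 0.061 0.3  ]
0.35 blue top center [0.42  0.059 0.35 ] [0.292 0.157 0.35 ] topknob [0.426 0.088 0.35 ] [0.359 0.128 0.35 ]
0.4 blue top center [0.416 0.035 0.4  ] [0.16  0.214 0.4  ] topknob [0.421 0.061 0.4  ] [0.204 0.195 0.4  ]
1.2 [[348. 153.]
 [339. 149.]]
1.3 [[352. 150.]
 [343. 146.]]
1.4 [[357. 147.]
 [347. 143.]]
1.5 [[361. 145.]
 [351. 142.]]
```

```bash
python3 - <<'E'
import pickle,cv2
d=pickle.load(open("scene0.pkl","rb"));im=d["image"][140:260,240:400]
cv2.imwrite("pics/c2.png",cv2.resize(im,None,fx=5,fy=5,interpolation=cv2.INTER_CUBIC))
E
```

```text
(no output)
```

View pics/c2.png

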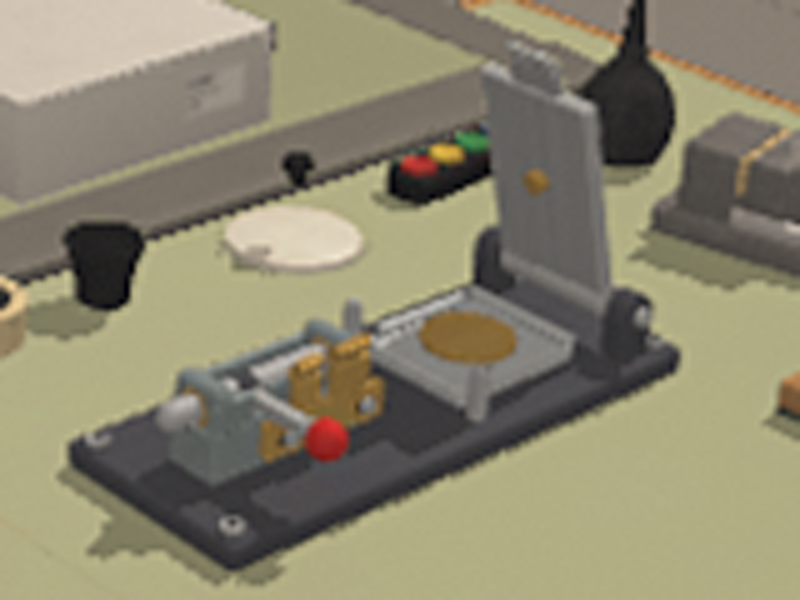

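The leaf stands at about 1.27 rad, with its lip about 143 mm up. The brass plate shows a notch at roughly 28–30 mm of stroke. I'll travel over and in front of the drill press, which is about 0.33 m tall.

Call:
drive_tool --rows '[[[0,0,-0.05],-0.114],[[0,0,-0.05],-0.114],[[0,0,-0.05],-0.114],[[-0.003,-0.047,-0.005],0],[[-0.003,-0.047,-0.005],0],[[-0.003,-0.047,-0.005],0],[[-0.003,-0.047,0],0],[[-0.02,-0.04,0],0],[[-0.02,-0.04,0],0],[[-0.02,-0.04,0],0]]' --jaw 1 --grip_force 20

```text
t: 1.1
tool_pos: [0.2807, 0.2801, 0.4685]
tool_rot: [-0.007, 3.141, 0.0]
contact_force: [0.6, 0.2, -0.2]
opening: -0.0002
grip_force: 0.0
```

Call:
drive_tool --rows '[[[-0.02,-0.037,0],0],[[-0.02,-0.037,0],0],[[-0.02,-0.037,0],0],[[-0.01,-0.045,0],0],[[-0.01,-0.045,0],0],[[-0.01,-0.045,0],0],[[-0.01,-0.045,0],0],[[-0.01,-0.045,0],0],[[-0.01,-0.045,0],0],[[-0.014,-0.045,0.01],0]]'

```text
t: 2.1
tool_pos: [0.416, -0.146, 0.4601]
tool_rot: [-0.004, 3.139, -0.002]
contact_force: [0.5, 0.7, -0.3]
opening: 0.0002
grip_force: 0.0
```

Call:
drive_tool --rows '[[[-0.014,-0.045,0.02],0],[[-0.014,-0.045,0.02],0],[[-0.014,-0.045,0.02],0],[[-0.014,-0.045,0.02],0],[[-0.014,-0.045,0.02],0],[[-0.014,-0.045,0.02],0],[[0,0,0],0]]'

```text
t: 2.8
tool_pos: [0.4981, -0.4107, 0.3333]
tool_rot: [-0.001, -3.133, -0.012]
contact_force: [-0.5, 0.9, -1.6]
opening: 0.0002
grip_force: 0.0
```

Call:
drive_tool --rows '[[[0,-0.026,0.03],0],[[0,0,0.04],0],[[0,0,0.04],0],[[0,0,0.018],0],[[0,0,0],0]]'

```text
t: 3.3
tool_pos: [0.4978, -0.4316, 0.2099]
tool_rot: [0.005, -3.137, -0.008]
contact_force: [0.4, -0.4, -0.3]
opening: 0.0002
grip_force: 0.0
```

```bash
python3 - <<'E'
from station import ctrl, vision
import cv2,pickle
a=vision.get_image("scene")["image"][110:260,220:420]; b=vision.get_image("wrist")["image"]
a=cv2.resize(a,(400,300),interpolation=cv2.INTER_CUBIC);b=cv2.resize(b,(400,300))
cv2.imwrite("pics/s1.png",cv2.hconcat([a,b]))
o=ctrl.get_obs();print(o["tool_pos"],o["contact_force"])
E
```

```text
[ 0.49956928 -0.43344507  0.21537693] [0.93428635 1.13468172 1.01364961]
```

View pics/s1.png

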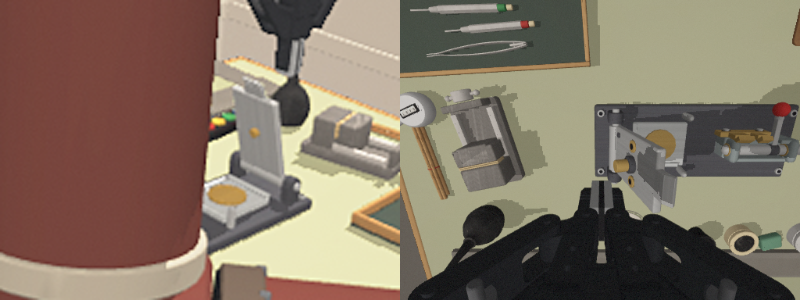

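The wrist view shows the closed fingers on the −y side of the leaf, level with its lip. I'll move in to the start of the arc.

Call:
drive_tool --rows '[[[0,0.01,0.003],0],[[0,0,0],0],[[0,0,0],0]]'

```text
t: 3.7
tool_pos: [0.4995, -0.4233, 0.2124]
tool_rot: [-0.006, 3.14, -0.003]
contact_force: [-0.0, -0.3, 0.4]
opening: 0.0
grip_force: 0.0
```

```bash
python3 - <<'E'
from station import ctrl, vision
vision.get_image("top")
o=ctrl.get_obs();print(o["tool_pos"],o["contact_force"],o["dq"])
E
```

```text
[ 0.49940314 -0.42335316  0.21209246] [0.32320066 0.37181544 0.12292772] [-0.00240592  0.00871622  0.00289265  0.00072664 -0.00322186 -0.00046054]
```

Call:
drive_tool --rows '[[[0,0.01,0.006],0],[[0,0.01,0.005],0],[[0,0.008,0.003],0],[[0,0.008,0.004],0],[[0,0.008,0.005],0],[[0,0.008,0.005],0],[[0,0.008,0.007],0],[[0,0.007,0.007],0],[[0,0.006,0.008],0],[[0,0.005,0.008],0]]'

```text
t: 4.75
tool_pos: [0.4987, -0.3446, 0.1518]
tool_rot: [0.005, -3.141, -0.001]
contact_force: [-0.2, 0.2, -0.0]
opening: 0.0
grip_force: 0.4
```

Call:
drive_tool --rows '[[[0,0.004,0.009],0],[[0,0.004,0.009],0],[[0,0.003,0.008],0],[[0,0.002,0.007],0],[[0,0.001,0.006],0],[[0,0,0.003],0],[[0,0,0],0]]'

```text
t: 5.45
tool_pos: [0.4986, -0.3311, 0.1104]
tool_rot: [0.005, -3.141, -0.001]
contact_force: [0.2, 0.2, 1.7]
opening: -0.0003
grip_force: 0.5
```

```bash
python3 - <<'E'
from station import ctrl, vision
import cv2,pickle
d=vision.get_image("wrist");pickle.dump(d,open("w.pkl","wb")); a=vision.get_image("top")["image"][170:260,225:390]
b=cv2.resize(d["image"],(400,300));a=cv2.resize(a,(400,220),interpolation=cv2.INTER_CUBIC)
a=cv2.copyMakeBorder(a,0,80,0,0,0)
cv2.imwrite("pics/s2.png",cv2.hconcat([a,b]))
o=ctrl.get_obs();print(o["tool_pos"],o["contact_force"])
E
```

```text
[ 0.49879608 -0.33149145  0.11089448] [ 0.29617687  0.90175026 -0.80071212]
```

View pics/s2.png

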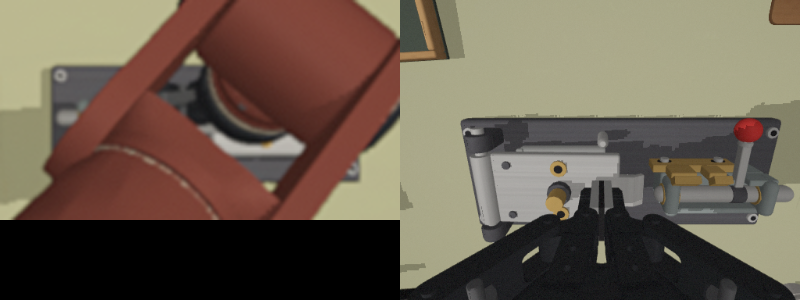

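The leaf is nearly flat under the fingertips, which are at about (600,195). I'll press it down gently until I feel the blank.

Call:
drive_tool --rows '[[[0,0,0.002],0],[[0,0,0.001],0],[[0,0,0.001],0],[[0,0,0],0]]'

```text
t: 5.95
tool_pos: [0.4989, -0.3314, 0.1073]
tool_rot: [-0.005, 3.141, -0.0]
contact_force: [-2.0, 1.6, 5.8]
opening: 0.0001
grip_force: 2.3
```

Call:
drive_tool --rows '[[[0,0,0.001],0],[[0,0,0.001],0],[[0,0,0],0],[[0,0,0],0]]'

```text
t: 6.35
tool_pos: [0.499, -0.3315, 0.1065]
tool_rot: [-0.005, 3.141, -0.0]
contact_force: [-3.7, 3.9, 11.8]
opening: -0.0002
grip_force: 5.6
```

The leaf is flat. I'll retract and move above the knob with the jaws half open.

Call:
drive_tool --rows '[[[0,0,-0.02],0],[[0,0,-0.045],0],[[0.012,0.024,0],0],[[0.012,0.024,0],0],[[0.012,0.024,0],0],[[0.011,0.0225,0],0],[[0,0,0],0],[[0,0,0],0]]'

```text
t: 7.15
tool_pos: [0.4514, -0.237, 0.1696]
tool_rot: [-0.006, 3.141, -0.001]
contact_force: [0.1, 0.2, -0.1]
opening: -0.0001
grip_force: 0.0
```

Call:
drive_tool --rows '[[[0,0,0],0],[[0,0,0],0],[[0,0,0],0],[[0,0,0],0]]' --jaw 0.5

```text
t: 7.55
tool_pos: [0.4515, -0.2374, 0.1697]
tool_rot: [0.004, -3.142, -0.0]
contact_force: [-0.2, 0.1, -0.0]
opening: 0.0425
grip_force: 0.0
```

```bash
python3 - <<'E'
from station import ctrl, vision
from h import *
import cv2,pickle
d=vision.get_image("wrist");pickle.dump(d,open("w.pkl","wb"));im=d["image"]
cv2.imwrite("pics/w3.png",cv2.resize(im,(800,600)))
b,g,r=[im[...,i].astype(int) for i in range(3)]
m=((r>120)&(g<60)&(b<60)).astype('uint8');n,l,s,c=cv2.connectedComponentsWithStats(m)
print([(s[i],c[i]) for i in range(1,n) if s[i][4]>40])
P=np.load("p.npy");print(proj(d,w(P,[[-.046,.08,.04],[-.016,.052,.056]])))
o=ctrl.get_obs();print(o["tool_pos"],o["contact_force"],o["opening"])
i=max(range(1,n),key=lambda i:s[i][4]);u,v=c[i]
f=192/np.tan(np.radians(d["vertical_fov"])/2);R=np.array(d["R"]);t=np.ravel(d["t"])
C=-R.T@t;q=R.T@np.array([(u-d["cx"])/f,(v-d["cy"])/f,1]);print(C+q*(.04-C[2])/q[2])
E
```

```text
[(array([249, 201,  20,  19, 285], dtype=int32), array([258.17192982, 210.24561404]))]
[[257.83129659 209.6101358 ]
 [219.586754   255.86457112]]
[ 0.45151127 -0.23728349  0.16967214] [-0.31999366 -0.96419831  0.48701366] 0.04314172232224105
[ 0.45239319 -0.2367384   0.04      ]
```

View pics/w3.png

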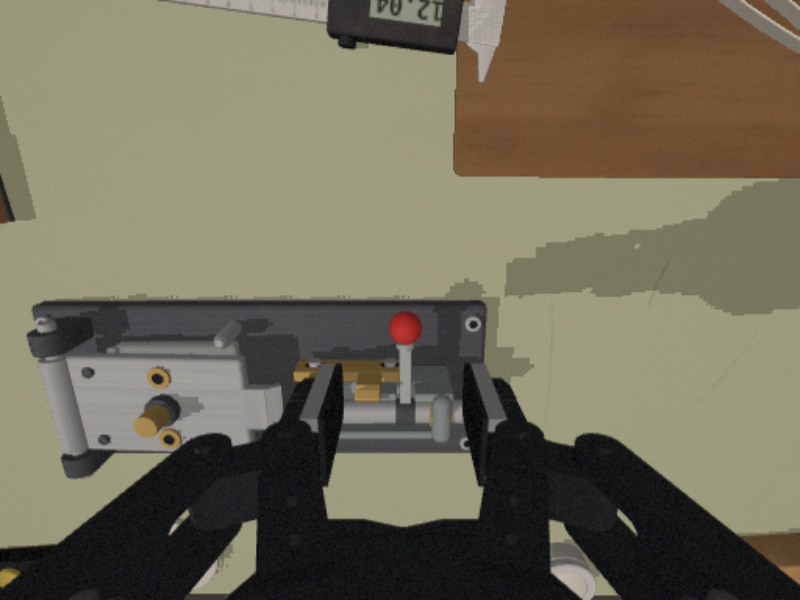

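The knob is at (405,328), within 1 mm of the fitted pose. I'll descend and pinch it.

Call:
drive_tool --rows '[[[0,0,0.025],0],[[0,0,0.025],0],[[0,0,0.015],0],[[0,0,0.0065],0],[[0,0,0],0]]'

```text
t: 8.1
tool_pos: [0.451, -0.2367, 0.0974]
tool_rot: [0.005, -3.14, -0.002]
contact_force: [-0.1, 0.6, 0.1]
opening: 0.0428
grip_force: 0.0
```

Call:
drive_tool --rows '[[[0,0,0],0],[[0,0,0],0],[[0,0,0],0],[[0,0,0],0],[[0,0,0],0]]' --jaw 1 --grip_force 20

```text
t: 8.6
tool_pos: [0.4521, -0.2375, 0.0994]
tool_rot: [-0.005, 3.14, -0.002]
contact_force: [-0.2, 1.2, 3.3]
opening: 0.014
grip_force: 19.6
```

```bash
python3 - <<'E'
from h import *; import pickle
P=np.load("p.npy")
for n in("top0","w"):
    d=pickle.load(open(n+".pkl","rb"))
    for s in(17,21,25,29,33,37):
        q=proj(d,w(P,[-.016,.08-s/1e3,.056]))[0]
        print(n,s,((q-[235,185])*5.3 if n=="top0" else q*800/512).round())
E
```

```text
top0 17 [228. 213.]
top0 21 [240. 213.]
top0 25 [251. 213.]
top0 29 [262. 213.]
top0 33 [274. 213.]
top0 37 [285. 213.]
w 17 [367. 400.]
w 21 [358. 400.]
w 25 [350. 400.]
w 29 [341. 400.]
w 33 [332. 400.]
w 37 [324. 400.]
```

Call:
drive_tool --rows '[[[-0.0005,0,-0.0069],0],[[-0.0015,0,-0.0067],0],[[-0.0025,0,-0.0064],0],[[-0.0035,0,-0.006],0],[[-0.0043,0,-0.0054],0],[[-0.0051,0,-0.0047],0],[[-0.0057,0,-0.0039],0],[[-0.0041,0,-0.0021],0],[[0,0,0],0],[[0,0,0],0]]'

```text
t: 9.6
tool_pos: [0.479, -0.2368, 0.1406]
tool_rot: [-0.006, 3.141, -0.0]
contact_force: [-2.0, -0.0, 1.7]
opening: 0.014
grip_force: 19.7
```

Call:
drive_tool --rows '[[[0,-0.004,0],0],[[0,-0.004,0],0],[[0,-0.003,0],0],[[0,-0.003,0],0],[[0,-0.003,0],0],[[0,-0.003,0],0],[[0,-0.003,0],0],[[0,-0.001,0],0],[[0,0,0],0],[[0,0,0],0]]'

```text
t: 10.6
tool_pos: [0.4782, -0.2606, 0.1399]
tool_rot: [0.004, -3.14, -0.003]
contact_force: [-4.3, 4.4, 3.3]
opening: 0.0138
grip_force: 19.9
```

```bash
python3 - <<'E'
from station import ctrl, vision
from h import *
import cv2,pickle
d=vision.get_image("wrist");pickle.dump(d,open("w2.pkl","wb"))
cv2.imwrite("pics/w4.png",cv2.resize(d["image"][150:340,120:380],None,fx=3,fy=3,interpolation=cv2.INTER_CUBIC))
P=np.load("p.npy")
for s in(17,21,25,29,33,37):print(s,((proj(d,w(P,[[-.016,.08-s/1e3,.056],[-.02,.08-s/1e3,.05]]))-[120,150])*3).round().tolist())
o=ctrl.get_obs();print(o["tool_pos"],o["contact_force"],o["opening"])
E
```

```text
17 [[444.0, 279.0], [443.0, 248.0]]
21 [[424.0, 279.0], [424.0, 248.0]]
25 [[404.0, 279.0], [404.0, 248.0]]
29 [[384.0, 279.0], [385.0, 248.0]]
33 [[365.0, 279.0], [366.0, 248.0]]
37 [[345.0, 279.0], [346.0, 248.0]]
[ 0.47819567 -0.26054511  0.139863  ] [-3.09701023  4.42123575  2.7865369 ] 0.013765414624668175
```

View pics/w4.png

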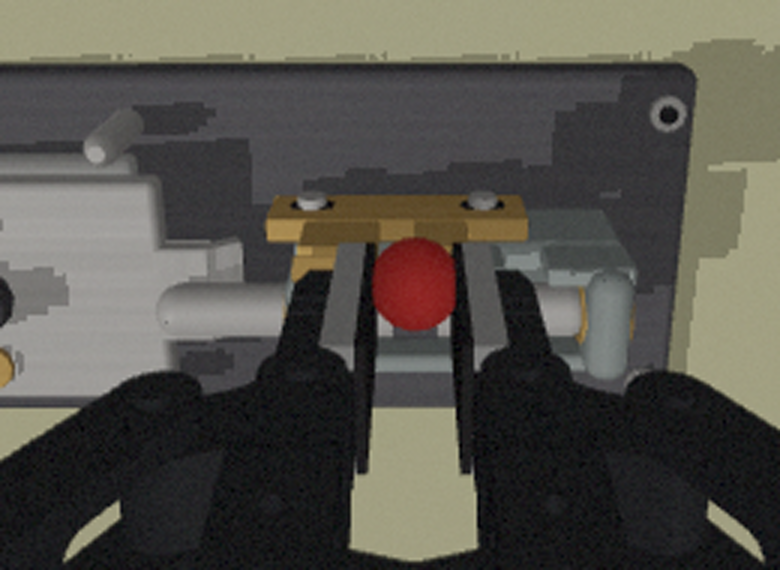

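The bolt nose lies over the lip. The notch gap shows at about (395,235), which is a stroke of about 27 mm. I'll slide 3 mm further and lower to just above the bevel.

Call:
drive_tool --rows '[[[0,-0.0015,0],0],[[0,-0.0015,0],0],[[0.002,0,0.0005],0],[[0.0025,0,0.0015],0],[[0.0025,0,0.0017],0],[[0,0,0],0],[[0,0,0],0]]'

```text
t: 11.35
tool_pos: [0.4723, -0.2635, 0.1357]
tool_rot: [-0.004, 3.138, 0.001]
contact_force: [4.7, 4.0, -5.2]
opening: 0.014
grip_force: 19.5
```

Call:
drive_tool --rows '[[[0.0018,0,0.0014],0],[[0,0,0],0],[[0,0,0],0]]'

```text
t: 11.65
tool_pos: [0.4707, -0.2636, 0.1346]
tool_rot: [-0.004, 3.138, 0.001]
contact_force: [5.7, 3.8, -4.4]
opening: 0.0137
grip_force: 19.6
```

Call:
drive_tool --rows '[[[0.0018,0,0.0014],0],[[0,0,0],0],[[0,0,0],0]]'

```text
t: 11.95
tool_pos: [0.4689, -0.2637, 0.1334]
tool_rot: [-0.004, 3.138, 0.001]
contact_force: [4.8, 3.3, -2.6]
opening: 0.014
grip_force: 19.6
```

Call:
drive_tool --rows '[[[0.0012,0,0.0018],0],[[0,0,0],0],[[0,0,0],0]]'

```text
t: 12.25
tool_pos: [0.4674, -0.2637, 0.1318]
tool_rot: [-0.004, 3.139, 0.0]
contact_force: [3.4, 3.2, -1.9]
opening: 0.0139
grip_force: 19.7
```

Call:
drive_tool --rows '[[[0.0015,0,0.0016],0],[[0,0,0],0],[[0,0,0],0]]'

```text
t: 12.55
tool_pos: [0.466, -0.2637, 0.1304]
tool_rot: [-0.005, 3.139, 0.0]
contact_force: [3.7, 4.3, -1.0]
opening: 0.014
grip_force: 19.8
```

Call:
drive_tool --rows '[[[0.0015,0,0.0016],0],[[0.0014,0,0.0016],0],[[0,0,0],0],[[0,0,0],0]]'

```text
t: 12.95
tool_pos: [0.4628, -0.2638, 0.1272]
tool_rot: [-0.005, 3.14, 0.0]
contact_force: [2.4, 4.7, -0.7]
opening: 0.0143
grip_force: 19.8
```

Call:
drive_tool --rows '[[[0.002,0.0005,0.0026],0],[[0.002,0,0.0026],0],[[0.0016,0,0.003],0],[[0.0016,0,0.0031],0],[[0.0011,0,0.0032],0],[[0.0011,0,0.0033],0],[[0.0006,0,0.0034],0],[[0.0006,0,0.0034],0],[[0,0,0],0]]'

```text
t: 13.85
tool_pos: [0.4516, -0.2636, 0.102]
tool_rot: [0.005, -3.141, 0.0]
contact_force: [0.9, 1.1, 0.1]
opening: 0.014
grip_force: 20.3
```

Call:
drive_tool --rows '[[[0.0002,0,0.002],0],[[0,0,0.002],0],[[0,0,0.0015],0],[[0,0,0],0],[[0,0,0],0]]'

```text
t: 14.35
tool_pos: [0.4519, -0.2638, 0.0986]
tool_rot: [0.005, -3.141, 0.0]
contact_force: [-3.8, 3.6, 10.2]
opening: 0.0139
grip_force: 21.3
```

It bottomed out at the same height as the original pinch. I'll release and retreat upwards.

Call:
drive_tool --rows '[[[0,0,0],0],[[0,0,0],0],[[0,0,0],0],[[0,0,0],0]]' --jaw 0.5

```text
t: 14.75
tool_pos: [0.4515, -0.2634, 0.0967]
tool_rot: [0.005, -3.141, -0.0]
contact_force: [-0.8, -0.4, 0.5]
opening: 0.0423
grip_force: 0.0
```

Call:
drive_tool --rows '[[[0,0,-0.01],0],[[0,0,-0.02],0],[[0,0,-0.03],0],[[0,0,-0.04],0],[[0.03,0,0],0],[[0,0,0],0],[[0,0,0],0]]'

```text
t: 15.45
tool_pos: [0.4215, -0.2635, 0.1974]
tool_rot: [-0.004, 3.141, -0.0]
contact_force: [0.1, 0.0, -0.0]
opening: 0.0432
grip_force: 0.0
```

```bash
python3 - <<'E'
from station import ctrl, vision
from h import *
import cv2
d=vision.get_image("wrist");im=d["image"]
cv2.imwrite("pics/w5.png",cv2.resize(im,(800,600)))
b,g,r=[im[...,i].astype(int) for i in range(3)]
m=((r>120)&(g<60)&(b<60)).astype('uint8');n,l,s,c=cv2.connectedComponentsWithStats(m)
print([(s[i][4],c[i]) for i in range(1,n) if s[i][4]>40])
P=np.load("p.npy")
for a in(0,.1,.2):print(a,proj(d,w(P,[-.046*np.cos(a),.0533,.04+.046*np.sin(a)])))
o=ctrl.get_obs();print(o["t"],o["tool_pos"],o["contact_force"],o["opening"])
E
```

```text
[(np.int32(205), array([256.73170732, 230.62439024]))]
0 [[257.09901582 229.80641445]]
0.1 [[257.08897351 232.3711408 ]]
0.2 [[257.07913772 235.49008566]]
15.5 [ 0.42171473 -0.26344636  0.19699918] [ 1.31584764  0.44171402 -1.31727931] 0.042746998579036286
```

View pics/w5.png

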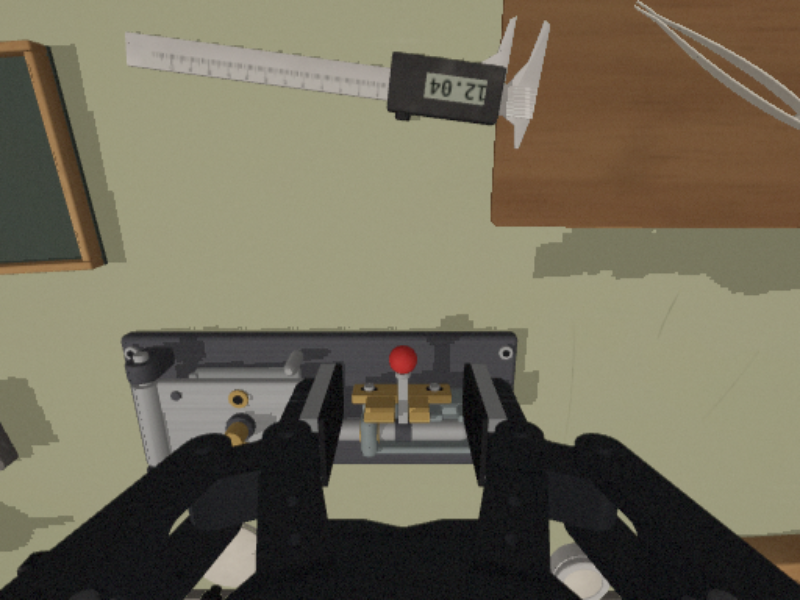

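The stem sits in the brass plate's notch with the knob at (403,360). That matches a handle angle of about 0, and the tool is clear of everything.

```bash
python3 -c "
from station import ctrl
print(ctrl.finish_job())"
```

```text
the job is handed in; nothing more can be done
None
```

The leaf is closed and the bolt is over its lip at about 26.5 mm of stroke. The handle is fully down in the locking notch, the arm is clear, and the job was handed in at about 15.5 s.

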